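# Send off the dosing caddies and scrape the portioning plate clean

### The arm

A 7-joint arm with a two-finger parallel gripper is mounted at the origin on the work surface. World frame = base frame: x ahead of the robot, y to its left, z up, the work surface at z = 0. Lengths are in m, angles in rad, forces in N, time in s.
With the tool pointing down it reaches from about 0.425 to 0.875 m from the base axis. Payload 4.7 kg.
Tool frame: the origin (TCP) lies midway between the tips of the shut fingers; the grasp point (between the pads) lies ctrl.grasp_offset behind it (ctrl.grasp_offset is the distance from the TCP to the grasp point, in m); z points along the fingers, y is the line along which they close (so a half turn about z gives the same grasp; the last joint's range is limited). The gripper opens to 87 mm and grips with 3 to 60 N. Pads are 19 mm wide; open, the fingers measure 117 mm over their backs; the gripper's body (75 mm by 190 mm) begins 51 mm behind the grasp point.
Start: joints at [-1.152, 0.321, -0.07, 1.45, 0.023, 1.371, -0.057], TCP at [0.256, 0.597, 0.223] pointing down, gripper open.
Joint ranges: [-2.86, 2.86], [-0.3, 2.09], [-1.38, 1.24], [0.06, 2.45], [-1.56, 4.7], [0.09, 2.05], [-2.69, 2.69]. Speed limits (rad/s): [2.57, 2.57, 3.14, 3.14, 3.14, 3.14, 3.14].

### API

Orientations are given as a rotation vector (axis times angle).
In Python, from bench import ctrl gives the robot as it stands. The module is installed in compiled form; this text tells all that it offers.
- The arm moves only by the tool jog_arm, never from a script. Its argument "moves" is one flat list of numbers, 7 for each row, row after row: the shift along the tool's x, y, z in units of 30 cm (1.0 is 30 cm), then the turn, a rotation vector about the tool's x, y, z in units of 60 degrees (1.0 is 60 degrees), then the gripper's target within -1 to 1 (fully open at 1, half-way at 0, shut at -1). In form: [x, y, z, wx, wy, wz, fingers, x, y, z, wx, wy, wz, fingers, ...]. A call has exactly 8 rows; each row is the pose to reach, as a shift and turn from the pose commanded when the call began, along the tool's axes at that moment; what a row does not reach only later rows make up. A row lasts 1/8 s, in which the tool goes at most 62.5 mm and 10.7 degrees, less where a joint would pass 70% of its speed; a pose out of reach is approached as far as the arm can. A call with a number of a shift or a turn outside -1 to 1 is refused whole. A call with a gripper value outside its range is refused whole. The fingers move at their own pace and stop on an object; "newtons" is the grip in N (left out, the last holds). Time passes only in rows, so rows that repeat a pose let the fingers close, or fill a call up. It gives the time, the measured TCP pose, the force, the opening and the grip force at its end, in the units of the state.
- ctrl.get_state(): the state, without advancing time (a new reading comes with each control period).
- ctrl.get_image(name): name is "scene" or "top"; returns a dict with "pixels" (400x640x3 uint8, red, green, blue), "fx", "fy", "cx", "cy" (pixels), "xyz" and "rotation" of the camera in the world. Camera axes: x right, y up, looking along -z (the intrinsics and any distortion apply to the point x, -y, -z); pixel columns grow to the right and rows downward; lengths in m; the calibration is good to about 2 mm. A picture is of the moment at which its call begins. There is no depth.
- ctrl.close_job(): hands the job in; it is judged then, once.
The state is a dict: "time": time; "joint_positions": joint angles; "qd": joint speeds; "joint_torque": joint torques, N m; "position": TCP position; "tool_rot": TCP orientation; "ft_force": force on the tool from outside, world axes, zero at the start; "torque": the same for the moment, N m; "grip_width": opening from 0.0 (shut) to 1.0 (fully open); "grip_force": force on a finger pad.
Only numpy, scipy, OpenCV 4.12 (cv2) and the standard library are available. Lean on these libraries where they do the work, as an engineer would, in place of code of your own. Each camera call takes 0.05 s, during which the arm holds its last target. There are 200 camera calls.

### The job

Hang each full dosing caddy standing on the portioning plate on the gravity rail, uphill of the yellow mark, and let go so that it rolls down on its own, until all of them are parked one behind the other at the rubber stop; keep them upright. Then take the orange scraper and push every broken piece of tablet off the plate into the blue waste trough with it, without touching the pieces with the gripper, and stand the scraper back on its black mat, lengthwise and roughly in the middle. Leave everything else on the table where it is.

Things in the scene. Friction and masses are not known exactly. Their poses are not given: they have to be found in the camera images.
- caddy_1: dosing caddy, white, loose, 0.36 kg (None if absent). Origin: centre of the tub's underside, z up. Tub 64 (x) x 70 (y) x 60 mm high. A 4 mm steel strap rises from its -x wall to z = 165 and turns over to a two-wheeled trolley above the tub: a C-shaped hook open towards +x. The rail enters sideways between the trolley's guides (z 115) and the tub's rim (z 60). All caddies are alike
- caddy_2: dosing caddy, green, like caddy_1. Trolley: 2 free nylon wheels in line along y (axles y = +-22 mm), 28 mm in diameter, undersides at z = 130, between steel cheeks 12 mm apart and 74 mm long (longest part of the caddy), flared below, down to z = 115, to a mouth 30 mm wide that guides the wheels onto the bar.
- caddy_3: dosing caddy, yellow, like caddy_1. On top a black grip tab 12 (x) x 44 (y) mm, z = 165 to 209 mm: pinch it across x from above. On the rail a caddy hangs square to the bar: its z axis leans 6 degrees and its origin lies 14 mm further uphill than the midpoint of its wheels
- caddy_4: dosing caddy, red, like caddy_1. Wheels and guides are of polished nylon, slippery on the bar (3 mm play on each side of it). Lower the caddy until the wheels bear on the bar, then open: it starts to roll by itself at once
- rail: gravity rail, fixed. Origin on the table under the bar's middle; y along the bar, uphill; x across, away from the robot. Flat steel bar 6 mm thick (x), 20 mm high, sloping 6 degrees down to -y: top edge at z = 184 mm + 0.1051 y. Posts only at the ends (y = -305, +312). Hook a caddy on from the robot's side, its x along the rail's x; free, it rolls down at about 0.1 m/s
- rail_mark (a point): yellow mark round the rail's bar, at its top edge, y = 75 mm in the rail's frame. Loading is uphill of it, with the wheels' midpoint at y = 110 to 250 mm
- rail_stop (a point): the stop: face of the rubber buffer at the rail's low end, y = -261 mm in the rail's frame, on the bar's top edge; the buffer is 34 mm wide and rises 36 mm above the bar. Parked caddies' origins read y = -209, -136, -62 and +12 mm in the rail's frame
- plate: portioning plate, fixed: steel plinth, flat grey top at z = 50 mm, where caddies and pieces start. Origin on the table, z up. Clear top x = -90 to 90, y = -170 to 200 mm; lips 10 mm high, 5 mm thick along both x sides and the +y end. The -y end is an open edge: pieces pushed over it drop into the waste trough
- trough (a point): centre of the blue waste trough's floor, fixed to the plate at its open end. In the plate's frame its inside is x = -90 to 90, y = -265 to -170 mm, floor z = 5, walls up to z = 42 mm; on the plate's side it begins right below the plate's edge
- scraper: the orange scraper block, loose, 0.16 kg, standing on its straight rubber blade. Origin: centre of the blade's underside; z up. Foot 116 (x) x 56 (y) mm and 20 mm high; above it a grip rib 90 (x) x 20 (y) mm, from z = 20 to 58 mm: pinch it across y from above. It is pushed along its y, the blade's long side leading
- mat: the scraper's black rubber mat, fixed, 160 (x) x 90 (y) x 3 mm. Origin: centre of its underside. The scraper stands here on its blade, long side along the mat's x
- chip_1: a broken piece of pressed wash tablet, white with a blue top, a disc-like lump 29 mm across and 10 mm thick, 12 g, loose. Origin: centre of its underside. None if absent
- chip_2: a broken piece of pressed wash tablet, white with a blue top, a disc-like lump 29 mm across and 10 mm thick, 12 g, loose. Origin: centre of its underside. None if absent
- chip_3: a broken piece of pressed wash tablet, white with a blue top, a disc-like lump 29 mm across and 10 mm thick, 12 g, loose. Origin: centre of its underside. None if absent
- chip_4: a broken piece of pressed wash tablet, white with a blue top, a disc-like lump 29 mm across and 10 mm thick, 12 g, loose. Origin: centre of its underside. None if absent
- chip_5: a broken piece of pressed wash tablet, white with a blue top, a disc-like lump 29 mm across and 10 mm thick, 12 g, loose. Origin: centre of its underside. None if absent
- detergent: orange detergent bottle, 230 mm high, 90 mm in diameter, loose; origin under its centre; not to be disturbed
- spray: white spray bottle with a blue head, 195 mm high, 68 mm in diameter, loose; origin under its centre; not to be disturbed
- cup: blue measuring cup, 55 mm high, 60 mm in diameter, loose; origin under its centre; not to be disturbed
- jar: glass jar with a white cap, 110 mm high, 80 mm in diameter, loose; origin under its centre; not to be disturbed
- brush: a brush lying on the table beyond the rail, loose; origin under its centre; not to be disturbed

How it is judged:
By the outcome, as a careful person would: the job done as asked, in the order asked, and still so for the second after the job is handed in, with the robot touching nothing.
Of caddy_1, caddy_2, caddy_3, caddy_4 only 3 to 4 are there at a start; the rules pass over those that are not, and their reading is None.
Of chip_1, chip_2, chip_3, chip_4, chip_5 only 3 to 5 are there at a start; the rules pass over those that are not, and their reading is None.
At some moment in a run one of scraper, chip_1, chip_2, chip_3, chip_4, chip_5 may be knocked a few centimetres aside while the robot is not near it.
It also fails if it takes over 192 s, if anything falls off the work surface, if the arm or the gripper's body presses on something with over 40 N, if the wrist force passes 120 N, or if a joint passes its speed limit or range.

## Working session

There is one attempt and no reset: what is moved stays moved. The work goes in short steps, Python scripts to look and compute and a tool call to move; the robot and the scene stay as the last step left them, time stands still between calls to the robot, and variables do not carry over. Pictures are saved under pics/ and viewed, at most 14 in all, crops included, and the job is handed in when it is done.

Besides the shell and the picture viewer there is one more tool, called after "Emit:" by a JSON object that holds its "op" and its "data", one argument or row to a line. jog_arm: Moves the arm, as the interface text tells. Its arguments: {"type":"object","properties":{"moves":{"type":"array"},"newtons":{"type":"number"}},"required":["moves"]}

```bash
mkdir -p pics; cat > h.py <<'E'
import numpy as np, cv2
from bench import ctrl
from scipy.spatial.transform import Rotation as R
def snap(name,fn=None):
    im=ctrl.get_image(name)
    if fn: cv2.imwrite('pics/'+fn,cv2.cvtColor(im['pixels'],cv2.COLOR_RGB2BGR))
    return im
def rot(im):
    r=np.array(im['rotation'],float)
    return r if r.shape==(3,3) else R.from_rotvec(r).as_matrix()
def ray(im,u,v):
    d=rot(im)@np.array([(u-im['cx'])/im['fx'],-(v-im['cy'])/im['fy'],-1.])
    return np.array(im['xyz']),d
def at(im,u,v,z):
    o,d=ray(im,u,v); return o+d*(z-o[2])/d[2]
def proj(im,p):
    c=rot(im).T@(np.array(p)-im['xyz']); return im['cx']+im['fx']*c[0]/-c[2], im['cy']+im['fy']*c[1]/c[2]
E
python3 - <<'E'
from h import *
for n in('top','scene'):
    im=snap(n,n+'1.png'); print({k:im[k] for k in im if k!='pixels'})
print(ctrl.get_state(),ctrl.grasp_offset)
E
```

```text
{'fx': 520.1748654273744, 'fy': 520.1748654273744, 'cx': 322.0920983538853, 'cy': 204.7711621538991, 'xyz': array([0.3660079 , 0.02524124, 1.62941882]), 'rotation': array([ 0.1128036 , -0.11206588, -1.53987501])}
{'fx': 449.22124183046327, 'fy': 449.22124183046327, 'cx': 313.532616257004, 'cy': 198.70619025569474, 'xyz': array([ 1.15674671, -0.6259281 ,  1.03021469]), 'rotation': array([0.7380355 , 0.27508224, 0.72897209])}
{'time': 0.1, 'joint_positions': array([-1.15191957,  0.32172635, -0.07008897,  1.45156861,  0.02262012,
        1.37078247, -0.0568861 ]), 'qd': array([ 0.00069133,  0.00156396,  0.00056826, -0.00220011, -0.0014045 ,
       -0.00227506, -0.0003852 ]), 'joint_torque': array([-4.37469535e-04, -4.92571771e+01, -4.05971417e-01, -3.13397884e+01,
       -6.40859362e-02,  3.93627130e-02,  6.72024476e-05]), 'position': array([0.25583212, 0.59699663, 0.22157771]), 'tool_rot': array([-6.31366255e-01, -3.07725894e+00,  2.64219602e-03]), 'ft_force': array([ 0.27456381, -0.39272155, -0.83201474]), 'torque': array([0.00585118, 0.01971929, 0.01541296]), 'grip_force': 0.0, 'grip_width': 1.0046147628344126} 0.0187
```

View pics/top1.png

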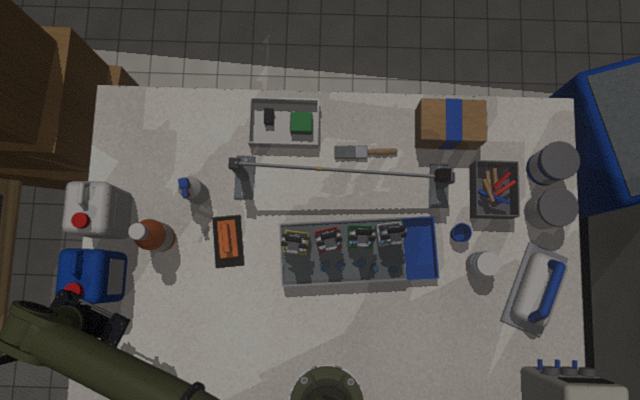

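View pics/scene1.png

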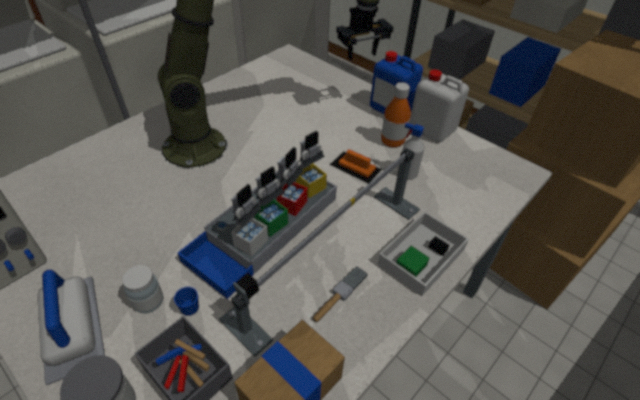

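The top view shows four caddies (yellow at 295,243; red 328,240; green 361,237; white 391,234) on the plate, with the rail above them from (237,165) to (440,176). The scraper is on its mat at (228,240). I'll zoom in.

```bash
python3 - <<'E'
import cv2
a=cv2.imread('pics/top1.png')[150:300,205:445]
cv2.imwrite('pics/crop1.png',cv2.resize(cv2.convertScaleAbs(a,alpha=1.5),None,fx=3.3,fy=3.3,interpolation=cv2.INTER_CUBIC))
b=cv2.imread('pics/scene1.png')[120:320,170:420]
cv2.imwrite('pics/crop2.png',cv2.resize(cv2.convertScaleAbs(b,alpha=1.5),None,fx=3,fy=3,interpolation=cv2.INTER_CUBIC))
E
```

```text
(no output)
```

View pics/crop1.png

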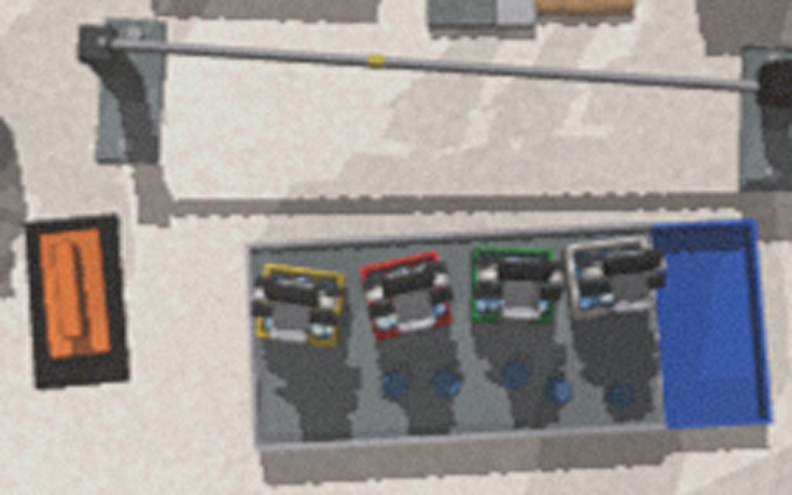

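View pics/crop2.png

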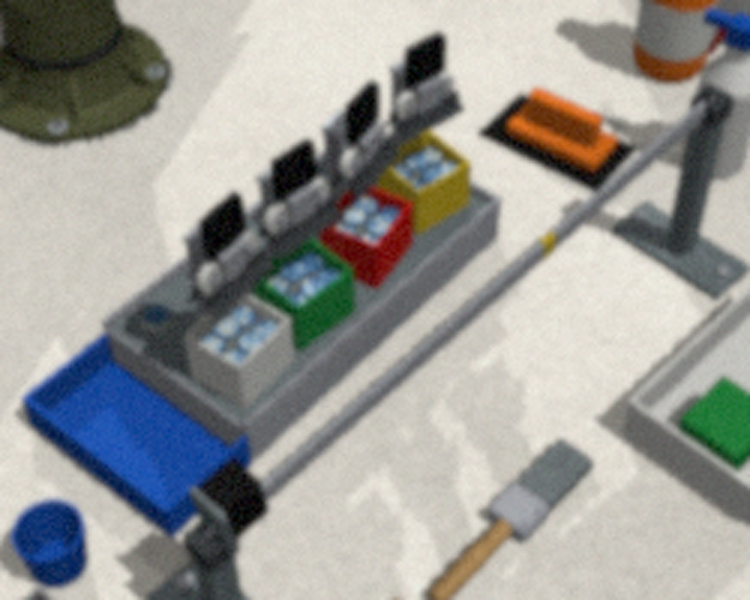

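```bash
cat > meas.py <<'E'
from h import *
im=snap('top')
c=lambda x,y,z:at(im,205+x/3.3,150+y/3.3,z)
if __name__=='__main__':
    m=c(375,60,.192); s=c(757,87,.157); t=c(120,43,.214)
    print('rail',m,s,t,np.linalg.norm((m-s)[:2]),'exp .336')
    for a,b in((m,s),(t,m),(t,s)):print(np.degrees(np.arctan2(*(a-b)[[0,1]]))) # yaw=-this
    print('plate', *[c(*p,.06).round(4) for p in((247,244),(257,446),(653,226),(664,428))])
    print('trough',*[c(*p,.042).round(4) for p in((754,221),(770,424))])
    for n,P in dict(y=[(262,263),(345,270),(337,347),(256,338)],r=[(360,266),(436,252),(452,325),(377,338)],g=[(472,249),(552,249),(553,320),(472,320)],w=[(568,245),(648,238),(658,308),(577,318)]).items():
        Q=np.array([c(*p,.11) for p in P])[:,:2]; print(n,Q.mean(0).round(4),np.linalg.norm(np.roll(Q,1,0)-Q,axis=1).round(3), np.degrees(np.arctan2(*( (Q[0]+Q[3])-(Q[1]+Q[2])))).round(1))
    print('mat',*[c(*p,.003).round(4) for p in((26,222),(116,214),(130,381),(37,388))])
    print('scr',*[c(*p,.02).round(4) for p in((40,234),(101,228),(109,354),(50,358))])
    print('chips',*[c(*p,.06).round(4) for p in((396,385),(446,383),(514,375),(559,389),(620,394))])
E
python3 meas.py
```

```text
rail [0.67797234 0.04149534 0.192     ] [ 0.67092433 -0.29249774  0.157     ] [0.68174435 0.25647762 0.214     ] 0.3340674398532205 exp .336
1.2088910459366875
1.005189491245735
1.1291235652060585
plate [0.5308 0.1556 0.06  ] [0.3478 0.1393 0.06  ] [ 0.5579 -0.2173  0.06  ] [ 0.3741 -0.2283  0.06  ]
trough [ 0.5675 -0.3141  0.042 ] [ 0.3806 -0.3283  0.042 ]
y [0.4732 0.1024] [0.067 0.074 0.068 0.072] 4.0
r [0.484  0.0086] [0.066 0.069 0.066 0.067] -11.8
g [ 0.4962 -0.0851] [0.063 0.071 0.063 0.072] -1.6
w [ 0.5051 -0.1741] [0.065 0.072 0.063 0.072] -7.6
mat [0.5519 0.3718 0.003 ] [0.562  0.2864 0.003 ] [0.4042 0.2652 0.003 ] [0.3952 0.3523 0.003 ]
scr [0.539  0.3543 0.02  ] [0.5463 0.2971 0.02  ] [0.4283 0.2836 0.02  ] [0.423  0.3384 0.02  ]
chips [0.406  0.0152 0.06  ] [ 0.4091 -0.0301  0.06  ] [ 0.418  -0.0918  0.06  ] [ 0.4065 -0.1328  0.06  ] [ 0.4036 -0.1882  0.06  ]
```

```bash
cat >> h.py <<'E'
from scipy.spatial.transform import Rotation as R
M=np.array([[0,1,0],[1,0,0],[0,0,-1.]])
RY=np.radians(-1.13); RO=np.array([.6762,-.0325,0])
CAD=dict(y=(.4732,.1024,-4.0),r=(.484,.0086,11.8),g=(.4962,-.0851,1.6),w=(.5051,-.1741,7.6))
GH=.171
def cpose(x,y,z,yaw,tilt=0,h=GH):   # caddy pose -> tool (pos,rot); yaw deg, tilt deg
    r=R.from_euler('ZX',[yaw,tilt],degrees=True)
    return np.array([x,y,z])+r.apply([0,0,h]), R.from_matrix(r.as_matrix()@M)
def hang(s,dx=0,dz=0):   # wheels' midpoint at rail y=s, dx across, dz raised
    o=np.array([dx,s+.0136,.184+.1051*s-.130*np.cos(np.radians(6))+dz])
    o=R.from_euler('z',RY).apply(o)+RO
    return cpose(*o,np.degrees(RY),6)
def rel(start,poses):  # start/poses = (pos, Rotation)
    for p,r in poses:
        d=start[1].inv().apply(p-start[0])/.3; w=(start[1].inv()*r).as_rotvec()/(np.pi/3)
        print('sh',d.round(3),'turn',w.round(3),'| world',p.round(3))
def cur():
    s=ctrl.get_state(); return np.array(s['position']),R.from_rotvec(s['tool_rot'])
E
python3 - <<'E'
from h import *
im=snap('scene'); B=dict(y=(425,62),r=(361,112),g=(295,168),w=(224,224))
for k,(x,y,a) in CAD.items():
    print(k,np.round(proj(im,(x,y,.237)),1),170+B[k][0]/3,120+B[k][1]/3)
p0=cur(); x,y,a=CAD['y']
up=cpose(x,y,.16,a); r1=R.from_euler('z',-.5)*p0[1]
rel(p0,[(p0[0]+[0,0,.12],p0[1]),(up[0],r1)])
print('then');rel((up[0],r1),[up,cpose(x,y,.05,a)])
E
```

```text
y [310.5 139.7] 311.66666666666663 140.66666666666666
r [289.3 156.9] 290.3333333333333 157.33333333333334
g [266.6 176. ] 268.3333333333333 176.0
w [242.2 195.2] 244.66666666666669 194.66666666666669
sh [-0.  -0.  -0.4] turn [0. 0. 0.] | world [0.256 0.597 0.342]
sh [-1.315 -1.231 -0.362] turn [0.    0.001 0.477] | world [0.473 0.102 0.331]
then
sh [0. 0. 0.] turn [-0.001  0.     0.703] | world [0.473 0.102 0.331]
sh [0.    0.    0.367] turn [-0.001  0.     0.703] | world [0.473 0.102 0.221]
```

Emit:
{"op": "jog_arm", "data": {
  "moves": [0, 0, -0.2, 0, 0, 0, 1, 0, 0, -0.38, 0, 0, 0, 1, -0.13, -0.12, -0.38, 0, 0, 0.1, 1, -0.27, -0.25, -0.38, 0, 0, 0.2, 1, -0.4, -0.37, -0.38, 0, 0, 0.3, 1, -0.53, -0.5, -0.38, 0, 0, 0.4, 1, -0.67, -0.62, -0.38, 0, 0, 0.5, 1, -0.8, -0.75, -0.38, 0, 0, 0.6, 1],
  "newtons": 25
}}

```text
time: 1.2
position: [0.3887, 0.2942, 0.3365]
tool_rot: [1.557, 2.729, 0.001]
ft_force: [1.2, -0.6, 0.1]
grip_width: 1.002
grip_force: 0.0
```

```bash
python3 - <<'E'
from h import *
p0=cur();x,y,a=CAD['y'];print(p0[0])
rel(p0,[cpose(x,y,.15,a)])
E
```

```text
[0.38865691 0.29423924 0.33650166]
sh [-0.694 -0.083  0.052] turn [ 0.    -0.     0.577] | world [0.473 0.102 0.321]
```

Emit:
{"op": "jog_arm", "data": {
  "moves": [-0.14, -0.02, 0.01, 0, 0, 0.12, 1, -0.28, -0.03, 0.02, 0, 0, 0.23, 1, -0.42, -0.05, 0.03, 0, 0, 0.35, 1, -0.55, -0.07, 0.04, 0, 0, 0.46, 1, -0.69, -0.083, 0.052, 0, 0, 0.577, 1, -0.694, -0.083, 0.052, 0, 0, 0.577, 1, -0.694, -0.083, 0.052, 0, 0, 0.577, 1, -0.694, -0.083, 0.052, 0, 0, 0.577, 1]
}}

```text
time: 2.2
position: [0.4728, 0.106, 0.3209]
tool_rot: [-2.291, -2.149, -0.0]
ft_force: [-0.2, -0.3, -1.1]
grip_width: 1.002
grip_force: 0.0
```

```bash
python3 - <<'E'
from h import *
p0=cur();x,y,a=CAD['y'];print(p0[0])
b=cpose(x,y,.05,a)
rel(p0,[cpose(x,y,.15,a),b]); 
H=.185; s=.14
print('from grasp');rel(b,[cpose(x,y,.11,a),hang(s,-.075,.032),hang(s,0,.032),hang(s,0,-.001)])
im=snap('top'); cv2.imwrite('pics/a.png',cv2.resize(cv2.convertScaleAbs(cv2.cvtColor(im['pixels'],cv2.COLOR_RGB2BGR)[150:300,205:445],alpha=1.5),None,fx=3,fy=3,interpolation=cv2.INTER_CUBIC))
E
```

```text
[0.47278106 0.10601533 0.32093246]
sh [-0.012  0.002 -0.   ] turn [-0.    -0.     0.006] | world [0.473 0.102 0.321]
sh [-0.012  0.002  0.333] turn [-0.    -0.     0.006] | world [0.473 0.102 0.221]
from grasp
sh [ 0.   0.  -0.2] turn [0. 0. 0.] | world [0.473 0.102 0.281]
sh [ 0.038  0.434 -0.168] turn [ 0.003  0.1   -0.048] | world [0.604 0.105 0.271]
sh [ 0.05   0.684 -0.168] turn [ 0.003  0.1   -0.048] | world [0.679 0.103 0.271]
sh [ 0.05   0.684 -0.058] turn [ 0.003  0.1   -0.048] | world [0.679 0.103 0.238]
```

View pics/a.png

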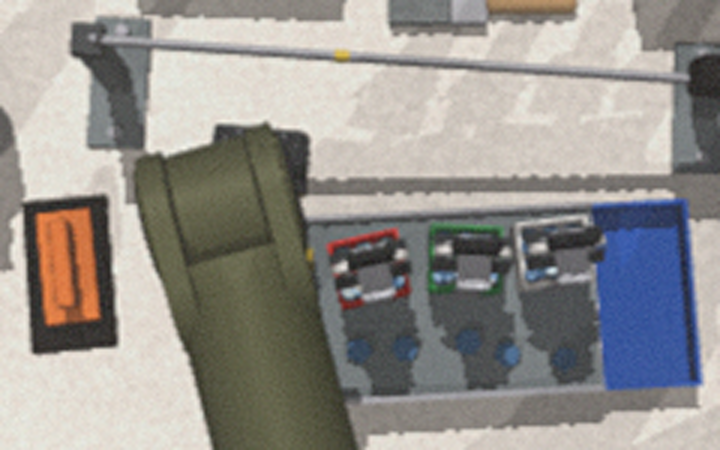

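The arm hides the yellow caddy in this view, and everything else is unchanged. Descending and gripping.

Emit:
{"op": "jog_arm", "data": {
  "moves": [-0.01, 0, 0.15, 0, 0, 0.006, 1, -0.012, 0.002, 0.25, 0, 0, 0.006, 1, -0.012, 0.002, 0.333, 0, 0, 0.006, 1, -0.012, 0.002, 0.333, 0, 0, 0.006, 0, -0.012, 0.002, 0.333, 0, 0, 0.006, -1, -0.012, 0.002, 0.333, 0, 0, 0.006, -1, -0.012, 0.002, 0.333, 0, 0, 0.006, -1, -0.012, 0.002, 0.333, 0, 0, 0.006, -1]
}}

```text
time: 3.25
position: [0.4738, 0.101, 0.2215]
tool_rot: [2.301, 2.139, 0.001]
ft_force: [0.0, -1.1, 0.2]
grip_width: 0.515
grip_force: 0.0
```

```bash
python3 - <<'E'
from h import *
x,y,a=CAD['y']; s=.14; p0=cur()
rel(p0,[cpose(x,y,.05,a),hang(s,0,.032),hang(s,0,0)]); print(ctrl.get_state()['grip_width'],ctrl.get_state()['grip_force'])
E
```

```text
sh [ 0.004 -0.002  0.002] turn [ 0.001 -0.    -0.003] | world [0.473 0.102 0.221]
sh [ 0.057  0.681 -0.166] turn [ 0.003  0.1   -0.051] | world [0.679 0.103 0.271]
sh [ 0.057  0.681 -0.059] turn [ 0.003  0.1   -0.051] | world [0.679 0.103 0.239]
0.5151625385396629 0.0
```

Emit:
{"op": "jog_arm", "data": {
  "moves": [0, 0, 0, 0, 0, 0, -1, 0, 0, 0, 0, 0, 0, -1, 0, 0, 0, 0, 0, 0, -1, 0, 0, 0, 0, 0, 0, -1, 0, 0, 0, 0, 0, 0, -1, 0, 0, -0.05, 0, 0, 0, -1, 0, 0, -0.1, 0, 0, 0, -1, 0, 0, -0.166, 0, 0, 0, -1]
}}

```text
time: 4.25
position: [0.4735, 0.1009, 0.2719]
tool_rot: [-2.301, -2.139, 0.0]
ft_force: [-0.6, 0.4, -3.3]
grip_width: 0.136
grip_force: 24.9
```

```bash
python3 - <<'E'
from h import *
p0=cur(); s=.14
rel(p0,[hang(s,-.075,.032),hang(s,0,.032),hang(s,0,-.001)])
im=snap('scene');cv2.imwrite('pics/b.png',cv2.resize(cv2.convertScaleAbs(cv2.cvtColor(im['pixels'],cv2.COLOR_RGB2BGR)[80:320,170:420],alpha=1.5),None,fx=2.5,fy=2.5,interpolation=cv2.INTER_CUBIC))
E
```

```text
sh [0.044 0.432 0.001] turn [ 0.003  0.1   -0.051] | world [0.604 0.105 0.271]
sh [0.057 0.682 0.001] turn [ 0.003  0.1   -0.051] | world [0.679 0.103 0.271]
sh [0.057 0.682 0.111] turn [ 0.003  0.1   -0.051] | world [0.679 0.103 0.238]
```

View pics/b.png

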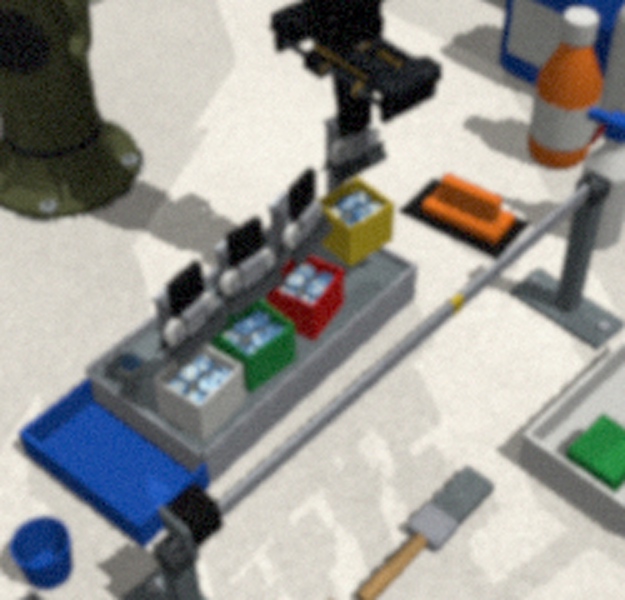

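The yellow caddy is lifted upright at (358,220). Moving it under the bar.

Emit:
{"op": "jog_arm", "data": {
  "moves": [0.01, 0.1, 0, 0, 0.03, -0.01, -1, 0.02, 0.22, 0, 0, 0.06, -0.03, -1, 0.03, 0.34, 0, 0, 0.1, -0.05, -1, 0.04, 0.45, 0, 0, 0.1, -0.05, -1, 0.05, 0.54, 0, 0.003, 0.1, -0.05, -1, 0.055, 0.62, 0, 0.003, 0.1, -0.05, -1, 0.057, 0.682, 0, 0.003, 0.1, -0.051, -1, 0.057, 0.682, 0, 0.003, 0.1, -0.051, -1]
}}

```text
time: 5.3
position: [0.6797, 0.103, 0.27]
tool_rot: [-2.189, -2.147, -0.112]
ft_force: [-1.9, -1.7, -3.4]
grip_width: 0.139
grip_force: 25.0
```

```bash
cat > v.py <<'E'
from h import *
import sys
def crop(cam,fn,r,f):
    im=snap(cam);cv2.imwrite('pics/'+fn,cv2.resize(cv2.convertScaleAbs(cv2.cvtColor(im['pixels'],cv2.COLOR_RGB2BGR)[r[0]:r[1],r[2]:r[3]],alpha=1.5),None,fx=f,fy=f,interpolation=cv2.INTER_CUBIC))
E
python3 - <<'E'
from v import *
p0=cur(); s=.14; print(p0[0],ctrl.get_state()['ft_force'])
rel(p0,[hang(s,0,.032),hang(s,0,-.001)])
crop('scene','c.png',(60,260,270,470),3)
E
```

```text
[0.67968703 0.10295205 0.26999944] [-1.92330079 -1.69334347 -3.39531215]
sh [ 0.001 -0.003 -0.005] turn [-0.001  0.001  0.   ] | world [0.679 0.103 0.271]
sh [-0.01  -0.003  0.105] turn [-0.001  0.001  0.   ] | world [0.679 0.103 0.238]
```

View pics/c.png

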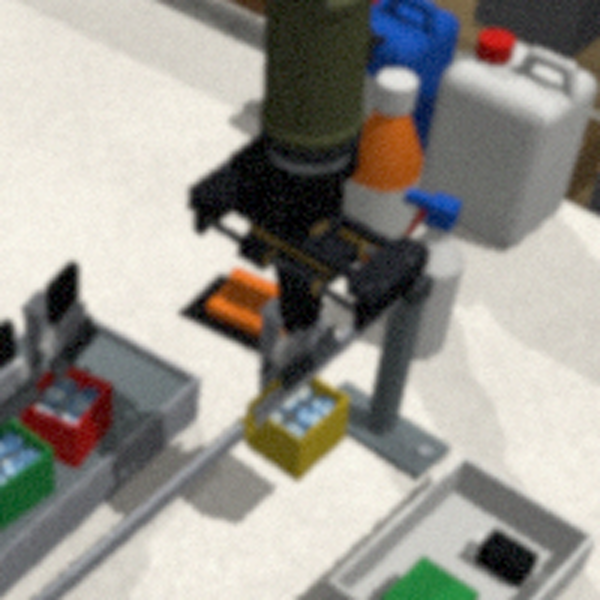

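The bar at (290,385) passes between the trolley and the yellow tub's rim. Lowering.

Emit:
{"op": "jog_arm", "data": {
  "moves": [-0.002, -0.003, 0.02, 0, 0, 0, -1, -0.004, -0.003, 0.04, 0, 0, 0, -1, -0.006, -0.003, 0.06, 0, 0, 0, -1, -0.007, -0.003, 0.075, 0, 0, 0, -1, -0.008, -0.003, 0.088, 0, 0, 0, -1, -0.01, -0.003, 0.098, 0, 0, 0, -1, -0.01, -0.003, 0.105, 0, 0, 0, -1, -0.01, -0.003, 0.105, 0, 0, 0, -1]
}}

```text
time: 6.35
position: [0.6783, 0.1034, 0.2396]
tool_rot: [-2.189, -2.147, -0.115]
ft_force: [0.4, 0.4, -2.6]
grip_width: 0.137
grip_force: 25.0
```

Emit:
{"op": "jog_arm", "data": {
  "moves": [0, 0, 0.004, 0, 0, 0, -1, 0, 0, 0.007, 0, 0, 0, -1, 0, 0, 0.01, 0, 0, 0, -1, 0, 0, 0.013, 0, 0, 0, -1, 0, 0, 0.013, 0, 0, 0, -1, 0, 0, 0.013, 0, 0, 0, -1, 0, 0, 0.013, 0, 0, 0, -1, 0, 0, 0.013, 0, 0, 0, -1]
}}

```text
time: 7.35
position: [0.6784, 0.1034, 0.2392]
tool_rot: [-2.19, -2.147, -0.119]
ft_force: [-4.5, -2.1, 11.7]
grip_width: 0.134
grip_force: 25.0
```

Emit:
{"op": "jog_arm", "data": {
  "moves": [0, 0, -0.008, 0, 0, 0, -1, 0, 0, -0.008, 0, 0, 0, 0.5, 0, 0, -0.008, 0, 0, 0, 1, 0, 0, -0.008, 0, 0, 0, 1, 0, 0, -0.008, 0, 0, 0, 1, 0, 0, -0.08, 0, 0, 0, 1, 0, 0, -0.16, 0, 0, 0, 1, 0, 0, -0.26, 0, 0, 0, 1]
}}

```text
time: 8.35
position: [0.6776, 0.0957, 0.313]
tool_rot: [-2.188, -2.146, -0.113]
ft_force: [0.7, 0.4, 0.4]
grip_width: 0.851
grip_force: 0.0
```

```bash
python3 - <<'E'
from v import *
p0=cur(); x,y,a=CAD['r']; print(p0[0])
rel(p0,[cpose(x,y,.13,a),cpose(x,y,.05,a)])
E
```

```text
[0.67757508 0.09574283 0.31304876]
sh [-0.305 -0.639  0.009] turn [ 0.01  -0.1   -0.215] | world [0.484 0.009 0.301]
sh [-0.333 -0.639  0.274] turn [ 0.01  -0.1   -0.215] | world [0.484 0.009 0.221]
```

Emit:
{"op": "jog_arm", "data": {
  "moves": [-0.05, -0.12, 0, 0, -0.02, -0.04, 1, -0.1, -0.24, 0, 0, -0.04, -0.08, 1, -0.16, -0.37, 0, 0, -0.06, -0.12, 1, -0.22, -0.5, 0, 0, -0.08, -0.17, 1, -0.27, -0.6, 0, 0.01, -0.1, -0.215, 1, -0.305, -0.639, 0.009, 0.01, -0.1, -0.215, 1, -0.305, -0.639, 0.009, 0.01, -0.1, -0.215, 1, -0.305, -0.639, 0.009, 0.01, -0.1, -0.215, 1]
}}

```text
time: 9.35
position: [0.4853, 0.0091, 0.3007]
tool_rot: [1.981, 2.437, 0.001]
ft_force: [0.2, 0.4, 0.1]
grip_width: 1.005
grip_force: 0.0
```

```bash
python3 - <<'E'
from v import *
p0=cur(); x,y,a=CAD['r']; print(p0[0])
rel(p0,[cpose(x,y,.05,a)])
crop('scene','d.png',(60,300,150,430),2.5)
E
```

```text
[0.48530436 0.00906385 0.30068447]
sh [-0.    -0.005  0.266] turn [ 0.001  0.    -0.   ] | world [0.484 0.009 0.221]
```

View pics/d.png

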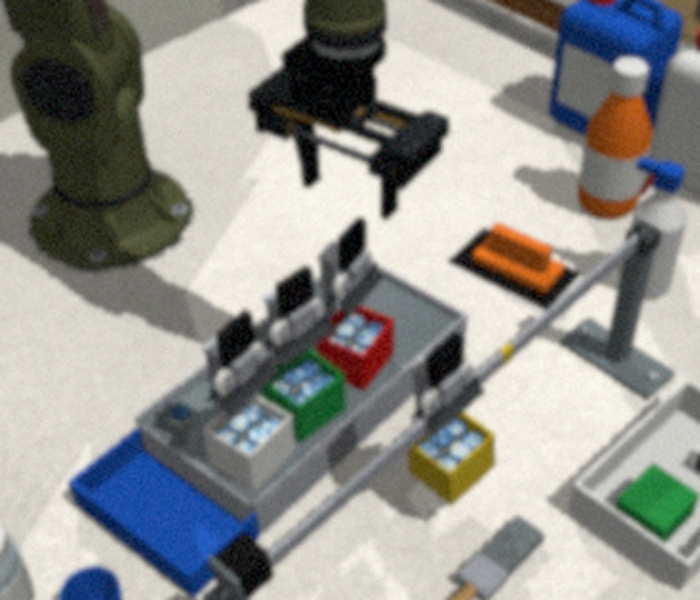

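The yellow caddy is rolling down on its own at (450,445), past the mark. Now the red one.

Emit:
{"op": "jog_arm", "data": {
  "moves": [0, -0.004, 0.1, 0, 0, 0, 0.8, 0, -0.004, 0.2, 0, 0, 0, 0.6, 0, -0.004, 0.266, 0, 0, 0, 0.4, 0, -0.004, 0.266, 0, 0, 0, 0, 0, -0.004, 0.266, 0, 0, 0, -1, 0, -0.004, 0.266, 0, 0, 0, -1, 0, -0.004, 0.266, 0, 0, 0, -1, 0, -0.004, 0.266, 0, 0, 0, -1]
}}

```text
time: 10.4
position: [0.4836, 0.0084, 0.2213]
tool_rot: [1.981, 2.437, 0.002]
ft_force: [0.4, 0.1, -0.3]
grip_width: 0.22
grip_force: 0.0
```

Emit:
{"op": "jog_arm", "data": {
  "moves": [0, 0, 0, 0, 0, 0, -1, 0, 0, 0, 0, 0, 0, -1, 0, 0, 0, 0, 0, 0, -1, 0, 0, 0, 0, 0, 0, -1, 0, 0, -0.05, 0, 0, 0, -1, 0, 0, -0.11, 0, 0, 0, -1, 0, 0, -0.17, 0, 0, 0, -1, 0, 0, -0.17, 0, 0, 0, -1]
}}

```text
time: 11.4
position: [0.4846, 0.0086, 0.2742]
tool_rot: [1.979, 2.435, 0.006]
ft_force: [0.4, -0.8, -2.8]
grip_width: 0.137
grip_force: 25.0
```

```bash
python3 - <<'E'
from v import *
p0=cur(); s=.14;print(p0[0])
rel(p0,[hang(s,-.075,.032),hang(s,0,.032),hang(s,0,0.002),hang(s,0,-.003)])
E
```

```text
[0.48457965 0.00857269 0.2741754 ]
sh [0.232 0.455 0.011] turn [-0.006  0.099  0.216] | world [0.604 0.105 0.271]
sh [0.176 0.698 0.012] turn [-0.006  0.099  0.216] | world [0.679 0.103 0.271]
sh [0.176 0.698 0.112] turn [-0.006  0.099  0.216] | world [0.679 0.103 0.241]
sh [0.176 0.698 0.129] turn [-0.006  0.099  0.216] | world [0.679 0.103 0.236]
```

Emit:
{"op": "jog_arm", "data": {
  "moves": [0.06, 0.11, 0, 0, 0.03, 0.05, -1, 0.12, 0.23, 0, 0, 0.05, 0.11, -1, 0.18, 0.34, 0.01, 0, 0.08, 0.17, -1, 0.232, 0.455, 0.011, -0.006, 0.099, 0.216, -1, 0.21, 0.54, 0.011, -0.006, 0.099, 0.216, -1, 0.19, 0.63, 0.012, -0.006, 0.099, 0.216, -1, 0.176, 0.698, 0.012, -0.006, 0.099, 0.216, -1, 0.176, 0.698, 0.012, -0.006, 0.099, 0.216, -1]
}}

```text
time: 12.4
position: [0.6781, 0.1028, 0.2666]
tool_rot: [-2.189, -2.144, -0.104]
ft_force: [-1.8, 0.6, -3.8]
grip_width: 0.137
grip_force: 25.0
```

Emit:
{"op": "jog_arm", "data": {
  "moves": [-0.002, -0.002, 0.02, 0, 0, 0, -1, -0.004, -0.002, 0.04, 0, 0, 0, -1, -0.006, -0.002, 0.06, 0, 0, 0, -1, -0.007, -0.002, 0.08, 0, 0, 0, -1, -0.008, -0.002, 0.093, 0, 0, 0, -1, -0.01, -0.002, 0.103, 0, 0, 0, -1, -0.01, -0.002, 0.112, 0, 0, 0, -1, -0.01, -0.002, 0.112, 0, 0, 0, -1]
}}

```text
time: 13.4
position: [0.6782, 0.103, 0.2392]
tool_rot: [-2.191, -2.146, -0.116]
ft_force: [-1.3, -0.8, 12.6]
grip_width: 0.136
grip_force: 25.0
```

```bash
python3 - <<'E'
from v import *
p0=cur(); s=.14;print(p0[0])
rel(p0,[hang(s,0,0)])
crop('scene','e.png',(60,300,150,430),2.5)
E
```

```text
[0.67817631 0.10300531 0.23916959]
sh [ 0.001  0.002 -0.001] turn [ 0.001 -0.    -0.001] | world [0.679 0.103 0.239]
```

View pics/e.png

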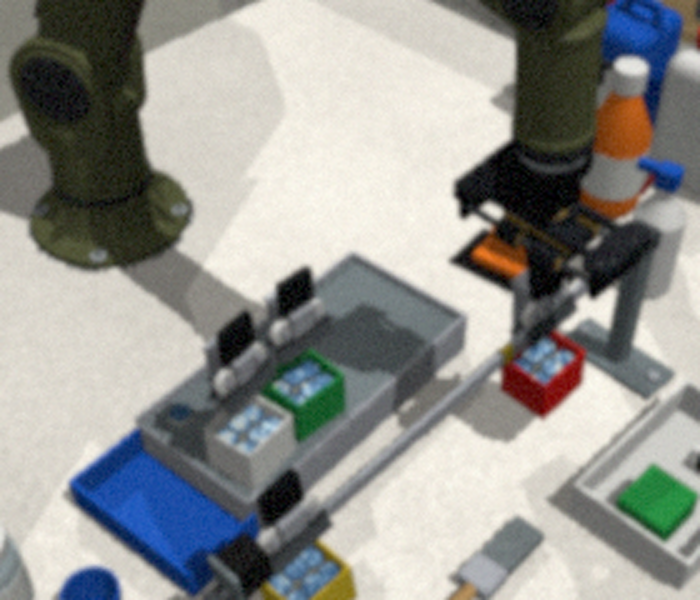

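Yellow is parked at the stop (285,545) and red bears on the bar at (540,370). Releasing red and going to green.

Emit:
{"op": "jog_arm", "data": {
  "moves": [0, 0, -0.008, 0, 0, 0, -1, 0, 0, -0.008, 0, 0, 0, 0.5, 0, 0, -0.008, 0, 0, 0, 1, 0, 0, -0.008, 0, 0, 0, 1, 0, 0, -0.008, 0, 0, 0, 1, 0, 0, -0.08, 0, 0, 0, 1, 0, 0, -0.16, 0, 0, 0, 1, 0, 0, -0.26, 0, 0, 0, 1]
}}

```text
time: 14.45
position: [0.6765, 0.0954, 0.3124]
tool_rot: [-2.188, -2.144, -0.106]
ft_force: [-0.5, 0.7, 0.2]
grip_width: 0.848
grip_force: 0.0
```

```bash
python3 - <<'E'
from v import *
p0=cur(); x,y,a=CAD['g']; print(p0[0])
rel(p0,[cpose(x,y,.13,a),cpose(x,y,.05,a)])
E
```

```text
[0.67651504 0.0954144  0.31236127]
sh [-0.615 -0.589 -0.022] turn [-0.003 -0.099 -0.046] | world [ 0.496 -0.085  0.301]
sh [-0.642 -0.587  0.243] turn [-0.003 -0.099 -0.046] | world [ 0.496 -0.085  0.221]
```

Emit:
{"op": "jog_arm", "data": {
  "moves": [-0.1, -0.11, -0.01, 0, -0.02, -0.01, 1, -0.21, -0.22, -0.02, 0, -0.04, -0.02, 1, -0.33, -0.33, -0.02, 0, -0.06, -0.03, 1, -0.45, -0.45, -0.02, 0, -0.08, -0.04, 1, -0.55, -0.54, -0.02, -0.003, -0.099, -0.046, 1, -0.615, -0.589, -0.022, -0.003, -0.099, -0.046, 1, -0.615, -0.589, -0.022, -0.003, -0.099, -0.046, 1, -0.615, -0.589, -0.022, -0.003, -0.099, -0.046, 1]
}}

```text
time: 15.45
position: [0.4975, -0.0839, 0.3008]
tool_rot: [2.188, 2.253, 0.002]
ft_force: [-0.3, -0.1, -0.5]
grip_width: 1.0
grip_force: 0.0
```

```bash
python3 - <<'E'
from v import *
p0=cur(); x,y,a=CAD['g']; print(p0[0])
rel(p0,[cpose(x,y,.05,a)])
E
```

```text
[ 0.49751503 -0.08387163  0.30076526]
sh [-0.004 -0.005  0.266] turn [ 0.002 -0.     0.001] | world [ 0.496 -0.085  0.221]
```

Emit:
{"op": "jog_arm", "data": {
  "moves": [0, -0.004, 0.1, 0, 0, 0, 0.8, 0, -0.004, 0.2, 0, 0, 0, 0.6, 0, -0.004, 0.266, 0, 0, 0, 0.4, 0, -0.004, 0.266, 0, 0, 0, 0, 0, -0.004, 0.266, 0, 0, 0, -1, 0, -0.004, 0.266, 0, 0, 0, -1, 0, -0.004, 0.266, 0, 0, 0, -1, 0, -0.004, 0.266, 0, 0, 0, -1]
}}

```text
time: 16.45
position: [0.4956, -0.0853, 0.2212]
tool_rot: [2.189, 2.251, 0.002]
ft_force: [-0.6, 0.5, 0.0]
grip_width: 0.217
grip_force: 0.0
```

Emit:
{"op": "jog_arm", "data": {
  "moves": [0, 0, 0, 0, 0, 0, -1, 0, 0, 0, 0, 0, 0, -1, 0, 0, 0, 0, 0, 0, -1, 0, 0, 0, 0, 0, 0, -1, 0, 0, -0.05, 0, 0, 0, -1, 0, 0, -0.11, 0, 0, 0, -1, 0, 0, -0.17, 0, 0, 0, -1, 0, 0, -0.17, 0, 0, 0, -1]
}}

```text
time: 17.45
position: [0.4966, -0.0854, 0.2741]
tool_rot: [2.188, 2.249, 0.006]
ft_force: [-0.9, -0.4, -2.4]
grip_width: 0.135
grip_force: 25.0
```

```bash
python3 - <<'E'
from v import *
p0=cur(); s=.14;print(p0[0])
rel(p0,[hang(s,-.085,.032),hang(s,0,.032)])
E
```

```text
[ 0.49656961 -0.08541204  0.27410671]
sh [0.625 0.342 0.01 ] turn [0.003 0.1   0.046] | world [0.594 0.105 0.271]
sh [0.612 0.625 0.012] turn [0.003 0.1   0.046] | world [0.679 0.103 0.271]
```

Emit:
{"op": "jog_arm", "data": {
  "moves": [0.14, 0.1, 0, 0, 0.02, 0.01, -1, 0.3, 0.18, 0, 0, 0.04, 0.02, -1, 0.46, 0.26, 0.01, 0, 0.07, 0.03, -1, 0.6, 0.33, 0.01, 0.003, 0.1, 0.046, -1, 0.625, 0.43, 0.01, 0.003, 0.1, 0.046, -1, 0.615, 0.54, 0.012, 0.003, 0.1, 0.046, -1, 0.612, 0.625, 0.012, 0.003, 0.1, 0.046, -1, 0.612, 0.625, 0.012, 0.003, 0.1, 0.046, -1]
}}

```text
time: 18.45
position: [0.6785, 0.1032, 0.2663]
tool_rot: [-2.189, -2.144, -0.105]
ft_force: [-1.0, 0.2, -3.0]
grip_width: 0.137
grip_force: 25.0
```

```bash
python3 - <<'E'
from v import *
p0=cur(); s=.14;print(p0[0])
rel(p0,[hang(s,0,0)])
E
```

```text
[0.678481   0.10322143 0.2663439 ]
sh [-0.009  0.002  0.089] turn [-0.006  0.002 -0.001] | world [0.679 0.103 0.239]
```

Emit:
{"op": "jog_arm", "data": {
  "moves": [-0.002, 0, 0.02, 0, 0, 0, -1, -0.004, 0, 0.04, 0, 0, 0, -1, -0.006, 0, 0.06, 0, 0, 0, -1, -0.007, 0, 0.08, 0, 0, 0, -1, -0.008, 0, 0.093, 0, 0, 0, -1, -0.01, 0, 0.103, 0, 0, 0, -1, -0.01, 0, 0.112, 0, 0, 0, -1, -0.01, 0, 0.112, 0, 0, 0, -1]
}}

```text
time: 19.45
position: [0.6783, 0.1038, 0.2392]
tool_rot: [-2.189, -2.145, -0.116]
ft_force: [-3.3, -0.9, 12.1]
grip_width: 0.136
grip_force: 25.0
```

Emit:
{"op": "jog_arm", "data": {
  "moves": [0, 0, -0.008, 0, 0, 0, -1, 0, 0, -0.008, 0, 0, 0, 0.5, 0, 0, -0.008, 0, 0, 0, 1, 0, 0, -0.008, 0, 0, 0, 1, 0, 0, -0.008, 0, 0, 0, 1, 0, 0, -0.08, 0, 0, 0, 1, 0, 0, -0.16, 0, 0, 0, 1, 0, 0, -0.26, 0, 0, 0, 1]
}}

```text
time: 20.45
position: [0.6774, 0.0959, 0.3124]
tool_rot: [-2.188, -2.144, -0.108]
ft_force: [2.0, 1.6, 0.3]
grip_width: 0.847
grip_force: 0.0
```

```bash
python3 - <<'E'
from v import *
p0=cur(); x,y,a=CAD['w']; print(p0[0])
rel(p0,[cpose(x,y,.14,a)])
E
```

```text
[0.67735921 0.09592219 0.31236256]
sh [-0.907 -0.556 -0.087] turn [ 0.002 -0.1   -0.146] | world [ 0.505 -0.174  0.311]
```

Emit:
{"op": "jog_arm", "data": {
  "moves": [-0.1, -0.12, -0.01, 0, -0.01, -0.02, 1, -0.22, -0.25, -0.02, 0, -0.03, -0.04, 1, -0.37, -0.37, -0.04, 0, -0.05, -0.06, 1, -0.53, -0.46, -0.05, 0, -0.07, -0.09, 1, -0.69, -0.52, -0.07, 0, -0.09, -0.12, 1, -0.83, -0.55, -0.08, 0.002, -0.1, -0.146, 1, -0.907, -0.556, -0.087, 0.002, -0.1, -0.146, 1, -0.907, -0.556, -0.087, 0.002, -0.1, -0.146, 1]
}}

```text
time: 21.45
position: [0.5047, -0.1761, 0.3109]
tool_rot: [2.074, 2.358, 0.002]
ft_force: [-0.3, -0.6, 0.1]
grip_width: 0.999
grip_force: 0.0
```

```bash
python3 - <<'E'
from v import *
p0=cur(); x,y,a=CAD['w']; print(p0[0])
rel(p0,[cpose(x,y,.05,a)])
E
```

```text
[ 0.50470648 -0.17613618  0.3108819 ]
sh [0.007 0.002 0.3  ] turn [ 0.002  0.001 -0.004] | world [ 0.505 -0.174  0.221]
```

Emit:
{"op": "jog_arm", "data": {
  "moves": [0.007, 0.002, 0.12, 0, 0, 0, 0.8, 0.007, 0.002, 0.23, 0, 0, 0, 0.6, 0.007, 0.002, 0.3, 0, 0, 0, 0.4, 0.007, 0.002, 0.3, 0, 0, 0, 0, 0.007, 0.002, 0.3, 0, 0, 0, -1, 0.007, 0.002, 0.3, 0, 0, 0, -1, 0.007, 0.002, 0.3, 0, 0, 0, -1, 0.007, 0.002, 0.3, 0, 0, 0, -1]
}}

```text
time: 22.45
position: [0.5061, -0.1719, 0.221]
tool_rot: [2.068, 2.362, 0.002]
ft_force: [0.3, -0.1, -0.1]
grip_width: 0.217
grip_force: 0.0
```

Emit:
{"op": "jog_arm", "data": {
  "moves": [0, 0, 0, 0, 0, 0, -1, 0, 0, 0, 0, 0, 0, -1, 0, 0, 0, 0, 0, 0, -1, 0, 0, 0, 0, 0, 0, -1, 0, 0, -0.05, 0, 0, 0, -1, 0, 0, -0.11, 0, 0, 0, -1, 0, 0, -0.17, 0, 0, 0, -1, 0, 0, -0.17, 0, 0, 0, -1]
}}

```text
time: 23.45
position: [0.5069, -0.1723, 0.2739]
tool_rot: [2.067, 2.36, 0.005]
ft_force: [-0.1, 0.0, -4.1]
grip_width: 0.139
grip_force: 25.0
```

```bash
python3 - <<'E'
from v import *
p0=cur(); s=.15;print(p0[0])
rel(p0,[hang(s,-.1,.032),hang(s,0,.032)])
E
```

```text
[ 0.50694961 -0.17229889  0.27386118]
sh [0.918 0.365 0.005] turn [-0.002  0.101  0.146] | world [0.579 0.115 0.273]
sh [0.868 0.694 0.007] turn [-0.002  0.101  0.146] | world [0.679 0.113 0.273]
```

Emit:
{"op": "jog_arm", "data": {
  "moves": [0.12, 0.06, 0, 0, 0.01, 0.02, -1, 0.28, 0.12, 0, 0, 0.03, 0.04, -1, 0.44, 0.18, 0, 0, 0.05, 0.07, -1, 0.6, 0.24, 0, 0, 0.07, 0.1, -1, 0.76, 0.3, 0, 0, 0.09, 0.13, -1, 0.89, 0.36, 0.005, -0.002, 0.101, 0.146, -1, 0.915, 0.4, 0.005, -0.002, 0.101, 0.146, -1, 0.905, 0.45, 0.006, -0.002, 0.101, 0.146, -1]
}}

```text
time: 24.45
position: [0.6039, 0.1155, 0.2694]
tool_rot: [-2.185, -2.145, -0.108]
ft_force: [0.9, -1.4, -3.4]
grip_width: 0.134
grip_force: 25.0
```

```bash
python3 - <<'E'
from v import *
p0=cur(); s=.15;print(p0[0])
rel(p0,[hang(s,0,.032),hang(s,0,.022),hang(s,0,0)])
E
```

```text
[0.6039306  0.11547876 0.26938482]
sh [-0.002  0.251 -0.012] turn [-0.005  0.     0.001] | world [0.679 0.113 0.273]
sh [-0.005  0.251  0.021] turn [-0.005  0.     0.001] | world [0.679 0.113 0.263]
sh [-0.013  0.251  0.094] turn [-0.005  0.     0.001] | world [0.679 0.113 0.241]
```

Emit:
{"op": "jog_arm", "data": {
  "moves": [0, 0.08, 0, 0, 0, 0, -1, -0.002, 0.17, 0, 0, 0, 0, -1, -0.002, 0.251, 0, 0, 0, 0, -1, -0.002, 0.251, 0, 0, 0, 0, -1, -0.004, 0.251, 0.02, 0, 0, 0, -1, -0.006, 0.251, 0.04, 0, 0, 0, -1, -0.008, 0.251, 0.055, 0, 0, 0, -1, -0.009, 0.251, 0.07, 0, 0, 0, -1]
}}

```text
time: 25.45
position: [0.6786, 0.1132, 0.2483]
tool_rot: [-2.187, -2.144, -0.111]
ft_force: [-0.3, -0.7, -3.6]
grip_width: 0.139
grip_force: 25.0
```

```bash
python3 - <<'E'
from v import *
p0=cur(); s=.15;print(p0[0])
rel(p0,[hang(s,0,0)])
E
```

```text
[0.67862588 0.11323028 0.24832008]
sh [-0.003  0.002  0.026] turn [-0.004 -0.001 -0.001] | world [0.679 0.113 0.241]
```

Emit:
{"op": "jog_arm", "data": {
  "moves": [-0.001, 0, 0.01, 0, 0, 0, -1, -0.002, 0, 0.018, 0, 0, 0, -1, -0.003, 0, 0.026, 0, 0, 0, -1, -0.003, 0, 0.034, 0, 0, 0, -1, -0.004, 0, 0.04, 0, 0, 0, -1, -0.004, 0, 0.04, 0, 0, 0, -1, -0.004, 0, 0.04, 0, 0, 0, -1, -0.004, 0, 0.04, 0, 0, 0, -1]
}}

```text
time: 26.45
position: [0.6792, 0.113, 0.2401]
tool_rot: [-2.188, -2.144, -0.116]
ft_force: [-4.2, -1.0, 8.9]
grip_width: 0.132
grip_force: 25.0
```

Emit:
{"op": "jog_arm", "data": {
  "moves": [0, 0, -0.006, 0, 0, 0, -1, 0, 0, -0.006, 0, 0, 0, 0.5, 0, 0, -0.006, 0, 0, 0, 1, 0, 0, -0.006, 0, 0, 0, 1, 0, 0, -0.006, 0, 0, 0, 1, 0, 0, -0.08, 0, 0, 0, 1, 0, 0, -0.16, 0, 0, 0, 1, 0, 0, -0.26, 0, 0, 0, 1]
}}

```text
time: 27.45
position: [0.6788, 0.105, 0.314]
tool_rot: [-2.187, -2.143, -0.109]
ft_force: [0.3, 0.7, -0.6]
grip_width: 0.849
grip_force: 0.0
```

```bash
python3 - <<'E'
from v import *
PR=R.from_euler('z',4.16,degrees=True); PO=np.array([.4537,-.0533,0])
# rib centre (top z .058+.003): pixels of rib in crop1 frame from first image
im=snap('top')
c=lambda x,y,z:at(im,205+x/3.3,150+y/3.3,z)
P=[(63,240),(75,238),(80,338),(69,337)]
Q=np.array([c(*p,.061) for p in P]);print('rib',Q.round(4),Q.mean(0))
for p in((396,385),(446,383),(514,375),(559,389),(620,394)):
    print(PR.inv().apply(c(*p,.06)-PO).round(3))
crop('top','f.png',(150,300,205,445),3.3)
p0=cur();print(p0[0],p0[1].as_rotvec())
E
```

```text
rib [[0.5296 0.3245 0.061 ]
 [0.5318 0.3136 0.061 ]
 [0.4404 0.3041 0.061 ]
 [0.4411 0.3142 0.061 ]] [0.48572557 0.31410075 0.061     ]
[-0.043  0.072  0.06 ]
[-0.043  0.026  0.06 ]
[-0.038 -0.036  0.06 ]
[-0.053 -0.076  0.06 ]
[-0.06  -0.131  0.06 ]
[0.68062814 0.10423498 0.31794429] [-2.19072532 -2.14560465 -0.1183417 ]
```

View pics/f.png

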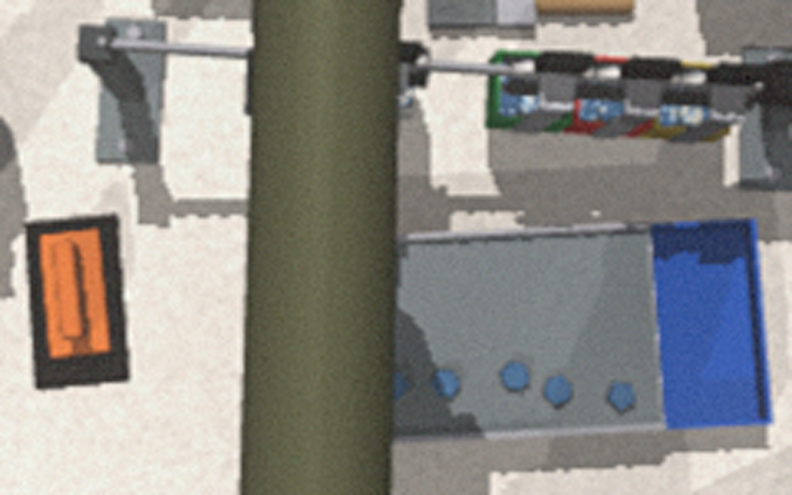

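The plate is clear except for five blue chips along the robot side, at (400,385), (446,383), (514,375), (559,389) and (620,394). The scraper is still on its mat. Caddies are queueing at the stop. Next is the scraper.

```bash
cat >> h.py <<'E'
PR=R.from_euler('z',4.16,degrees=True); PO=np.array([.4537,-.0533,0])
SH=.0233
def spose(x,y,z,yaw):  # scraper pose -> tool
    return np.array([x,y,z+SH]), R.from_euler('z',yaw,degrees=True)*R.from_euler('y',180,degrees=True)
def pp(x,y,z): # plate frame
    q=PR.apply([x,y,0])+PO; return spose(q[0],q[1],z,4.16)
E
python3 - <<'E'
from v import *
im=snap('top'); print('det',at(im,152,235,.115),'spray',at(im,192,188,.1),ctrl.get_state()['joint_positions'])
p0=cur(); t=spose(.484,.318,.12,7.2)
mid=(p0[0]*.5+t[0]*.5+[0,0,.06],R.from_euler('z',45,degrees=True)*p0[1])
rel(p0,[(t[0]*[1,1,0]+[0,0,.3],R.from_euler('z',50,degrees=True)*p0[1])])
rel((t[0],mid[1]),[t])
E
```

```text
det [0.48216389 0.52228629 0.115     ] spray [0.62692927 0.41847    0.1       ] [-0.49139618  0.39566067  0.51517178  1.22353391 -0.2968084   1.56708735
 -0.03026821]
sh [ 0.689 -0.668  0.127] turn [ 0.088 -0.001 -0.829] | world [0.484 0.318 0.3  ]
sh [0. 0. 0.] turn [ 0.046 -0.094 -0.889] | world [0.484 0.318 0.143]
```

Emit:
{"op": "jog_arm", "data": {
  "moves": [0.08, -0.08, 0.01, 0.01, 0, -0.11, 1, 0.18, -0.18, 0.03, 0.03, 0, -0.24, 1, 0.3, -0.29, 0.05, 0.04, 0, -0.38, 1, 0.42, -0.41, 0.08, 0.06, 0, -0.52, 1, 0.54, -0.53, 0.1, 0.07, 0, -0.65, 1, 0.64, -0.62, 0.12, 0.08, 0, -0.77, 1, 0.689, -0.668, 0.127, 0.088, 0, -0.829, 1, 0.689, -0.668, 0.127, 0.088, 0, -0.829, 1]
}}

```text
time: 28.6
position: [0.4821, 0.3193, 0.298]
tool_rot: [-1.065, -2.844, -0.052]
ft_force: [0.0, -0.1, 0.5]
grip_width: 1.0
grip_force: 0.0
```

```bash
python3 - <<'E'
from v import *
p0=cur(); print(p0[0]); rel(p0,[spose(.484,.318,.12,7.2)])
crop('top','g.png',(140,300,200,450),3.2)
E
```

```text
[0.48207618 0.3193115  0.29795353]
sh [-0.064  0.003  0.512] turn [ 0.04  -0.1   -0.804] | world [0.484 0.318 0.143]
```

View pics/g.png

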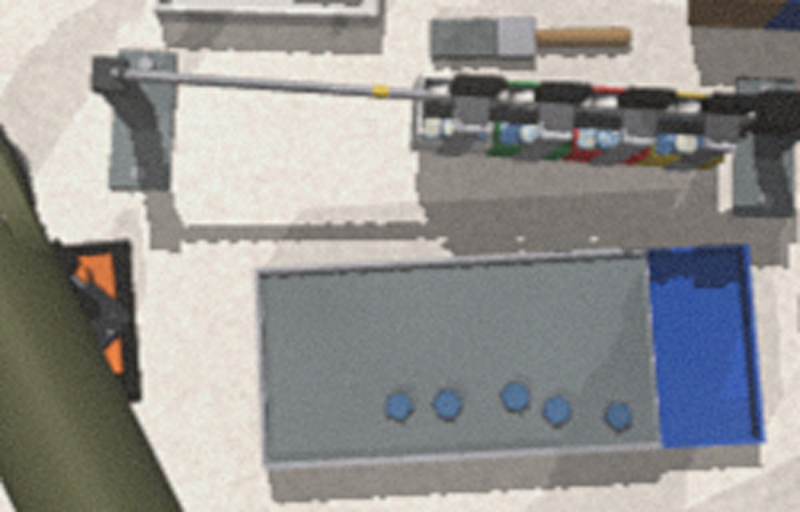

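All four caddies are parked in a row at the stop, the chips haven't moved, and the scraper is in place.

Emit:
{"op": "jog_arm", "data": {
  "moves": [-0.01, 0, 0.08, 0.01, -0.01, -0.13, 1, -0.02, 0, 0.18, 0.01, -0.03, -0.28, 1, -0.03, 0, 0.29, 0.02, -0.05, -0.43, 1, -0.05, 0, 0.4, 0.03, -0.07, -0.58, 1, -0.06, 0.003, 0.47, 0.04, -0.09, -0.73, 1, -0.064, 0.003, 0.512, 0.04, -0.1, -0.804, 1, -0.064, 0.003, 0.512, 0.04, -0.1, -0.804, 1, -0.064, 0.003, 0.512, 0.04, -0.1, -0.804, 1]
}}

```text
time: 29.65
position: [0.4865, 0.3161, 0.1447]
tool_rot: [-0.189, 3.133, 0.001]
ft_force: [0.6, -0.5, 0.1]
grip_width: 0.998
grip_force: 0.0
```

```bash
python3 - <<'E'
from v import *
p0=cur(); print(p0[0]); rel(p0,[spose(.484,.317,.003,7.2)])
E
```

```text
[0.48648516 0.31609059 0.14466373]
sh [0.009 0.004 0.395] turn [ 0.001  0.002 -0.005] | world [0.484 0.317 0.026]
```

Emit:
{"op": "jog_arm", "data": {
  "moves": [0.004, 0.002, 0.12, 0, 0, 0, 0.8, 0.008, 0.004, 0.24, 0, 0, 0, 0.6, 0.009, 0.004, 0.34, 0, 0, 0, 0.5, 0.009, 0.004, 0.395, 0, 0, 0, 0.4, 0.009, 0.004, 0.395, 0, 0, 0, 0.2, 0.009, 0.004, 0.395, 0, 0, 0, -1, 0.009, 0.004, 0.395, 0, 0, 0, -1, 0.009, 0.004, 0.395, 0, 0, 0, -1]
}}

```text
time: 30.65
position: [0.4827, 0.3186, 0.0263]
tool_rot: [-0.195, 3.133, 0.002]
ft_force: [0.2, -0.0, -0.4]
grip_width: 0.346
grip_force: 0.0
```

Emit:
{"op": "jog_arm", "data": {
  "moves": [0, 0, 0, 0, 0, 0, -1, 0, 0, 0, 0, 0, 0, -1, 0, 0, 0, 0, 0, 0, -1, 0, 0, 0, 0, 0, 0, -1, 0, 0, -0.06, 0, 0, 0, -1, 0, 0, -0.16, 0, 0, 0, -1, 0, 0, -0.28, 0, 0, 0, -1, 0, 0, -0.36, 0, 0, 0, -1]
}}

```text
time: 31.65
position: [0.4826, 0.3178, 0.1357]
tool_rot: [-0.195, 3.133, 0.002]
ft_force: [0.0, -0.3, -1.1]
grip_width: 0.228
grip_force: 24.8
```

```bash
python3 - <<'E'
from v import *
p0=cur(); print(p0[0]); rel(p0,[pp(-.02,.13,.11),pp(-.02,.13,.053)])
E
```

```text
[0.48256033 0.31784345 0.13568862]
sh [ 0.293 -0.78   0.007] turn [0.001 0.003 0.049] | world [0.424 0.075 0.133]
sh [ 0.293 -0.78   0.197] turn [0.001 0.003 0.049] | world [0.424 0.075 0.076]
```

Emit:
{"op": "jog_arm", "data": {
  "moves": [0.05, -0.12, 0, 0, 0, 0.01, -1, 0.1, -0.25, 0, 0, 0, 0.02, -1, 0.15, -0.39, 0, 0, 0, 0.03, -1, 0.2, -0.53, 0, 0, 0, 0.04, -1, 0.25, -0.66, 0, 0, 0, 0.049, -1, 0.293, -0.76, 0.007, 0, 0.003, 0.049, -1, 0.293, -0.78, 0.007, 0, 0.003, 0.049, -1, 0.293, -0.78, 0.007, 0, 0.003, 0.049, -1]
}}

```text
time: 32.65
position: [0.4242, 0.075, 0.1316]
tool_rot: [0.114, -3.138, -0.002]
ft_force: [-0.1, 0.3, -1.0]
grip_width: 0.227
grip_force: 24.8
```

```bash
python3 - <<'E'
from v import *
p0=cur(); print(p0[0]); rel(p0,[pp(-.02,.13,.053)])
im=snap('top'); hsv=cv2.cvtColor(im['pixels'],cv2.COLOR_RGB2HSV)
mk=((hsv[...,0]>98)&(hsv[...,0]<118)&(hsv[...,1]>90)).astype('uint8')
n,_,st,ce=cv2.connectedComponentsWithStats(mk)
for s_,c_ in zip(st,ce):
    if 15<s_[4]<120:
        q=PR.inv().apply(at(im,*c_,.06)-PO)
        if abs(q[0])<.1 and -.3<q[1]<.21: print(s_[4],q.round(3))
E
```

```text
[0.42421702 0.07504576 0.13156191]
sh [-0.001 -0.001  0.184] turn [ 0.001 -0.001 -0.   ] | world [0.424 0.075 0.076]
51 [-0.038 -0.035  0.06 ]
26 [-0.042  0.023  0.06 ]
47 [-0.053 -0.074  0.06 ]
42 [-0.06 -0.13  0.06]
```

Emit:
{"op": "jog_arm", "data": {
  "moves": [0, 0, 0.05, 0, 0, 0, -1, 0, 0, 0.1, 0, 0, 0, -1, 0, 0, 0.14, 0, 0, 0, -1, 0, 0, 0.16, 0, 0, 0, -1, 0, 0, 0.175, 0, 0, 0, -1, 0, 0, 0.184, 0, 0, 0, -1, 0, 0, 0.187, 0, 0, 0, -1, 0, 0, 0.187, 0, 0, 0, -1]
}}

```text
time: 33.7
position: [0.4241, 0.0751, 0.0752]
tool_rot: [0.115, -3.138, -0.001]
ft_force: [-0.4, -0.7, -2.0]
grip_width: 0.228
grip_force: 24.8
```

```bash
python3 - <<'E'
from v import *
p0=cur(); print(p0[0],ctrl.get_state()['ft_force']); rel(p0,[pp(-.02,.13,.052),pp(-.02,.03,.052),pp(-.028,-.07,.052),pp(-.03,-.17,.052)])
E
```

```text
[0.42406516 0.07506543 0.07520241] [-0.38290114 -0.7494965  -2.00054142]
sh [-0.001 -0.001 -0.   ] turn [ 0.001 -0.001  0.001] | world [0.424 0.075 0.075]
sh [-0.001 -0.334 -0.001] turn [ 0.001 -0.001  0.001] | world [ 0.432 -0.025  0.075]
sh [ 0.026 -0.667 -0.001] turn [ 0.001 -0.001  0.001] | world [ 0.431 -0.125  0.075]
sh [ 3.300e-02 -1.001e+00 -1.000e-03] turn [ 0.001 -0.001  0.001] | world [ 0.436 -0.225  0.075]
```

Emit:
{"op": "jog_arm", "data": {
  "moves": [0, -0.03, 0, 0, 0, 0, -1, 0, -0.07, 0, 0, 0, 0, -1, 0, -0.115, 0, 0, 0, 0, -1, 0, -0.16, 0, 0, 0, 0, -1, 0, -0.205, 0, 0, 0, 0, -1, 0, -0.25, 0, 0, 0, 0, -1, 0, -0.295, 0, 0, 0, 0, -1, 0, -0.34, 0, 0, 0, 0, -1]
}}

```text
time: 34.7
position: [0.4314, -0.0276, 0.0749]
tool_rot: [0.115, -3.138, -0.001]
ft_force: [0.0, -0.2, -0.6]
grip_width: 0.228
grip_force: 24.8
```

Emit:
{"op": "jog_arm", "data": {
  "moves": [0.004, -0.04, 0, 0, 0, 0, -1, 0.008, -0.08, 0, 0, 0, 0, -1, 0.012, -0.12, 0, 0, 0, 0, -1, 0.016, -0.16, 0, 0, 0, 0, -1, 0.02, -0.2, 0, 0, 0, 0, -1, 0.022, -0.24, 0, 0, 0, 0, -1, 0.025, -0.28, 0, 0, 0, 0, -1, 0.027, -0.3, 0, 0, 0, 0, -1]
}}

```text
time: 35.7
position: [0.4298, -0.118, 0.0749]
tool_rot: [0.114, -3.138, -0.0]
ft_force: [-0.2, -0.2, -1.4]
grip_width: 0.231
grip_force: 24.8
```

```bash
python3 - <<'E'
from v import *
p0=cur(); print(p0[0],ctrl.get_state()['ft_force'],PR.inv().apply(p0[0]-PO)); rel(p0,[pp(-.03,-.172,.052)])
crop('top','h.png',(200,300,270,450),4)
E
```

```text
[ 0.42983946 -0.11804507  0.07492002] [-0.15044768 -0.19939565 -1.39661042] [-0.02849441 -0.0628436   0.07492002]
sh [ 0.005 -0.364 -0.001] turn [ 0.    -0.002 -0.   ] | world [ 0.436 -0.227  0.075]
```

View pics/h.png

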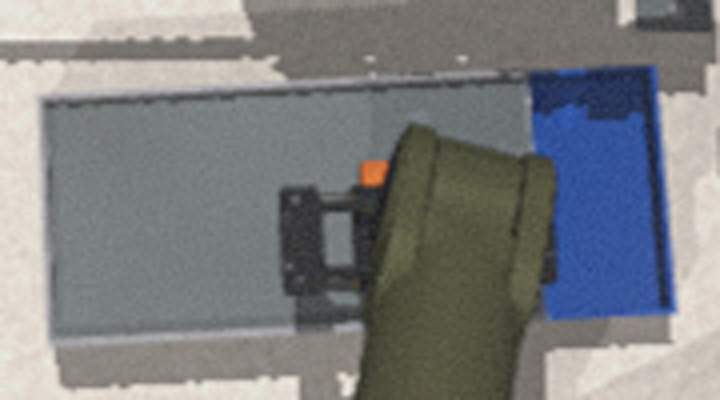

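The swept area behind the scraper is clean. Finishing the push.

Emit:
{"op": "jog_arm", "data": {
  "moves": [0, -0.04, 0, 0, 0, 0, -1, 0, -0.085, 0, 0, 0, 0, -1, 0.002, -0.13, 0, 0, 0, 0, -1, 0.003, -0.18, 0, 0, 0, 0, -1, 0.004, -0.23, 0, 0, 0, 0, -1, 0.005, -0.28, 0, 0, 0, 0, -1, 0.005, -0.33, 0, 0, 0, 0, -1, 0.005, -0.364, 0, 0, 0, 0, -1]
}}

```text
time: 36.75
position: [0.4362, -0.2276, 0.0749]
tool_rot: [0.113, -3.138, 0.0]
ft_force: [-0.2, -0.0, -1.0]
grip_width: 0.227
grip_force: 24.8
```

Emit:
{"op": "jog_arm", "data": {
  "moves": [0, -0.01, 0, 0, 0, 0, -1, 0, -0.01, 0, 0, 0, 0, -1, 0, -0.01, 0, 0, 0, 0, -1, 0, 0.02, -0.02, 0, 0, 0, -1, 0, 0.1, -0.08, 0, 0, 0, -1, 0, 0.25, -0.18, 0, 0, 0, -1, 0, 0.42, -0.2, 0, 0, 0, -1, 0, 0.6, -0.2, 0, 0, 0, -1]
}}

```text
time: 37.75
position: [0.4237, -0.0444, 0.1365]
tool_rot: [-0.115, 3.138, 0.002]
ft_force: [0.4, 0.7, -2.3]
grip_width: 0.226
grip_force: 24.8
```

```bash
python3 - <<'E'
from v import *
p0=cur(); print(p0[0]); rel(p0,[spose(.4785,.3185,.08,7.3)])
crop('top','i.png',(180,300,250,450),4)
E
```

```text
[ 0.42366407 -0.04442229  0.13651266]
sh [-0.271  1.193  0.113] turn [ 0.001  0.002 -0.052] | world [0.478 0.318 0.103]
```

View pics/i.png

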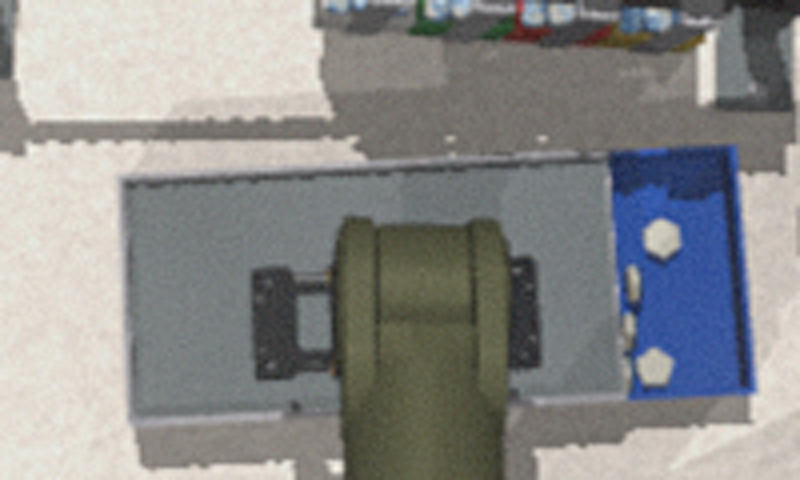

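All five pieces are in the trough: (662,240), (655,368) and three against the plate wall at (632,285), (628,330) and (627,375). Returning the scraper.

Emit:
{"op": "jog_arm", "data": {
  "moves": [-0.03, 0.13, 0, 0, 0, -0.01, -1, -0.06, 0.28, 0, 0, 0, -0.02, -1, -0.1, 0.43, 0, 0, 0, -0.02, -1, -0.13, 0.58, 0, 0, 0, -0.03, -1, -0.17, 0.73, 0, 0, 0, -0.04, -1, -0.2, 0.86, 0, 0, 0, -0.05, -1, -0.22, 0.95, 0, 0, 0, -0.052, -1, -0.22, 0.97, 0, 0, 0, -0.052, -1]
}}

```text
time: 38.8
position: [0.4673, 0.2501, 0.135]
tool_rot: [0.205, -3.133, -0.0]
ft_force: [0.3, -0.1, -1.0]
grip_width: 0.229
grip_force: 24.8
```

```bash
python3 - <<'E'
from v import *
p0=cur(); print(p0[0]); rel(p0,[spose(.4785,.3185,.03,7.3),spose(.4785,.3185,.003,7.3)])
E
```

```text
[0.46733299 0.25012642 0.13497328]
sh [-0.067  0.221  0.272] turn [ 0.    -0.002  0.003] | world [0.478 0.318 0.053]
sh [-0.067  0.221  0.362] turn [ 0.    -0.002  0.003] | world [0.478 0.318 0.026]
```

Emit:
{"op": "jog_arm", "data": {
  "moves": [-0.03, 0.1, 0, 0, 0, 0, -1, -0.067, 0.2, 0.02, 0, 0, 0, -1, -0.067, 0.221, 0.1, 0, 0, 0, -1, -0.067, 0.221, 0.2, 0, 0, 0, -1, -0.067, 0.221, 0.28, 0, 0, 0, -1, -0.067, 0.221, 0.32, 0, 0, 0, -1, -0.067, 0.221, 0.345, 0, 0, 0, -1, -0.067, 0.221, 0.355, 0, 0, 0, -1]
}}

```text
time: 39.8
position: [0.4795, 0.3166, 0.0288]
tool_rot: [0.2, -3.134, -0.001]
ft_force: [-0.0, 0.1, -1.5]
grip_width: 0.227
grip_force: 24.8
```

Emit:
{"op": "jog_arm", "data": {
  "moves": [0, 0, 0.004, 0, 0, 0, -1, 0, 0, 0.008, 0, 0, 0, -1, 0, 0, 0.01, 0, 0, 0, -1, 0, 0, 0.01, 0, 0, 0, -1, 0, 0, 0.01, 0, 0, 0, -1, 0, 0, 0.01, 0, 0, 0, -1, 0, 0, 0.01, 0, 0, 0, -1, 0, 0, 0.01, 0, 0, 0, -1]
}}

```text
time: 40.8
position: [0.4793, 0.317, 0.0259]
tool_rot: [0.2, -3.134, -0.001]
ft_force: [-2.2, -1.4, 5.4]
grip_width: 0.231
grip_force: 24.8
```

Contact is made, so I'll open, rise and step away.

Emit:
{"op": "jog_arm", "data": {
  "moves": [0, 0, -0.003, 0, 0, 0, -0.5, 0, 0, -0.003, 0, 0, 0, 0.3, 0, 0, -0.003, 0, 0, 0, 0.6, 0, 0, -0.003, 0, 0, 0, 0.6, 0, 0, -0.01, 0, 0, 0, 0.6, 0, 0, -0.1, 0, 0, 0, 0.6, 0, 0, -0.25, 0, 0, 0, 0.6, 0, 0, -0.42, 0, 0, 0, 0.6]
}}

```text
time: 41.8
position: [0.4788, 0.3164, 0.1523]
tool_rot: [0.2, -3.132, 0.001]
ft_force: [-0.1, 1.1, -0.2]
grip_width: 0.791
grip_force: 0.0
```

Emit:
{"op": "jog_arm", "data": {
  "moves": [0, -0.05, -0.15, 0, 0, 0, 0.6, 0, -0.15, -0.3, 0, 0, 0, 0.6, 0, -0.3, -0.4, 0, 0, 0, 0.6, 0, -0.45, -0.4, 0, 0, 0, 0.6, 0, -0.6, -0.4, 0, 0, 0, 0.6, 0, -0.7, -0.4, 0, 0, 0, 0.6, 0, -0.75, -0.4, 0, 0, 0, 0.6, 0, -0.75, -0.4, 0, 0, 0, 0.6]
}}

```text
time: 42.8
position: [0.5083, 0.0932, 0.2715]
tool_rot: [0.198, -3.134, -0.001]
ft_force: [-0.4, 0.5, -0.9]
grip_width: 0.798
grip_force: 0.0
```

```bash
python3 - <<'E'
from v import *
print(cur()[0]); im=snap('top','j.png')
a=cv2.convertScaleAbs(cv2.imread('pics/j.png')[130:310,120:470],alpha=1.5)
cv2.imwrite('pics/j.png',cv2.resize(a,None,fx=2.25,fy=2.25,interpolation=cv2.INTER_CUBIC))
E
```

```text
[0.50830366 0.09323299 0.27149381]
```

View pics/j.png

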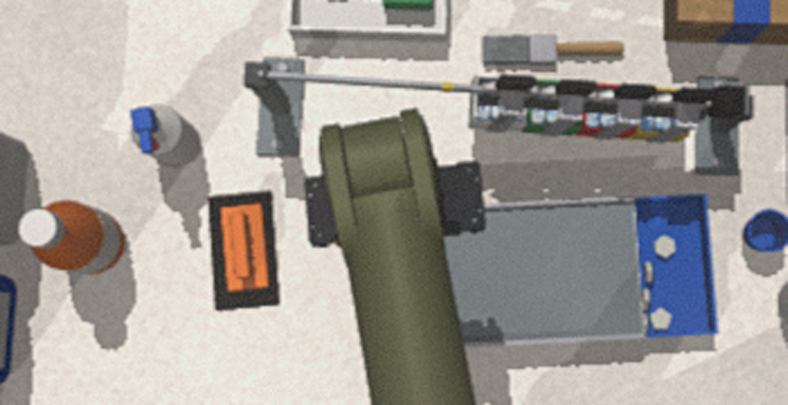

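The scraper sits centred on its mat, and the caddies and bottles are in place. I'll check numerically for the fifth piece in the trough.

```bash
python3 - <<'E'
from v import *
im=snap('top'); hsv=cv2.cvtColor(im['pixels'],cv2.COLOR_RGB2HSV)
mk=np.zeros(hsv.shape[:2],'uint8')
poly=np.array([proj(im,PR.apply([x,y,0])+PO+[0,0,z]) for x,y,z in((-.086,-.176,.03),(.086,-.176,.03),(.086,-.262,.03),(-.086,-.262,.03))])
cv2.fillPoly(mk,[poly.round().astype(int)],1)
w=((hsv[...,1]<110)&(mk>0)).astype('uint8')
n,l,st,ce=cv2.connectedComponentsWithStats(w)
for s_,c_ in zip(st[1:],ce[1:]):
    if s_[4]>3: print(s_,PR.inv().apply(at(im,*c_,.02)-PO).round(3))
E
```

```text
[430 220   3  15  16] [ 0.067 -0.264  0.02 ]
[410 234  11  11  81] [ 0.03  -0.211  0.02 ]
[433 242   1   8   8] [ 0.008 -0.265  0.02 ]
[406 246   4  10  35] [-0.003 -0.186  0.02 ]
[434 256   1   7   7] [-0.033 -0.265  0.02 ]
[406 258  13  21 124] [-0.062 -0.192  0.02 ]
[435 270   1   6   6] [-0.074 -0.265  0.02 ]
```

```bash
python3 - <<'E'
from v import *
im=snap('top'); p=im['pixels'].astype(int)
for r in range(242,284): print(r,' '.join('%3d,%3d'%(q[0],q[2]) for q in p[r,401:422]))
E
```

```text
242  78, 85  94, 95  82, 97  38, 96  32,106  32,107  33,106  39,111  37,110  35,103  62, 98  99,100 116,109 129,118 130,118 130,119 121,111  96, 94  68, 94  37,106  34,105
243  77, 82  91, 92  85,101  42,101  33,107  37,109  35,107  32,106  36,108  34,108  38, 94  46, 67  70, 80  98, 99 121,112 118,111  83, 88  54, 72  36, 85  35,108  34,103
244  83, 87  94, 97  87, 99  45, 98  35,108  38,109  35,107  36,105  36,109  31,104  30, 90  30, 64  34, 63  46, 68  74, 85  70, 81  43, 68  31, 79  33,100  37,108  37,107
245  83, 87  87, 88  86, 96  42, 93  28,105  31,106  38,109  35,105  35,105  33,106  38,106  36, 98  29, 83  29, 66  36, 64  33, 78  27, 92  34,101  33,105  35,106  39,109
246  78, 83  86, 89  81, 94  46, 98  39,105  52,101  75,103  81,110  52,104  31,101  34,107  34,108  34,103  31, 95  27, 80  31, 85  38,106  38,110  34,106  37,107  38,107
247  81, 85  86, 89  78, 94  50,101  36,101  60, 86 106,102 110,106  72, 94  42, 95  36,108  32,104  36,109  36,108  38,102  35,103  41,108  35,107  38,106  36,104  35,106
248  80, 83  83, 87  81, 93  59,103  33, 94  46, 63 102, 88 122,114 
[... 5423 characters left out ...]
, 93  65, 91
280  91, 90  95, 95  95, 94  96, 93  92, 86  86, 89  82, 91  74, 84  77, 84  75, 83  78, 86  75, 81  77, 80  77, 78  80, 82  80, 82  80, 82  77, 78  80, 75  83, 81  81, 77
281  82, 75  85, 79  89, 84  81, 77  86, 80  84, 77  84, 76  86, 77  86, 75  80, 73  85, 78  84, 77  79, 72  82, 75  80, 72  83, 77  84, 77  84, 75  84, 75  84, 78  81, 75
282  84, 78  86, 78  82, 76  87, 78  85, 77  84, 76  87, 82  85, 78  82, 76  81, 74  84, 78  82, 75  83, 77  82, 77  83, 75  84, 76  84, 78  81, 74  81, 77  82, 74  82, 77
283  81, 76  80, 75  78, 72  79, 72  77, 73  82, 77  84, 76  80, 74  83, 76  80, 74  83, 78  86, 78  84, 77  78, 72  78, 73  80, 75  83, 77  82, 76  84, 76  84, 80  82, 75
```

```bash
python3 -c "
from bench import ctrl
print(ctrl.close_job())"
```

```text
the job is handed in; nothing more can be done
None
```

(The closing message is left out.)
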